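# Ratchet the glue press tight with a ring spanner

## Task

Use the large ring spanner to tighten the screw of the four-post glue press until its foot holds the wooden panel firmly but without bruising it; turn clockwise seen from above, in short swings, lifting the spanner off and setting it back between swings because the posts block a full turn. Then take the spanner off and lay it gently back, flat, along the cork mat it came from, leaving the tools in the grey tray alone.

Things in the scene. Friction and masses are not known exactly. Their poses are not given: they have to be found in the camera images.
- press: Bench glue press, fixed: plywood base 270 x 310 x 20 mm with four upright steel posts of 18 mm diameter at (+-100, +-120) mm, reaching 155 mm above the bench, joined by a grey X-shaped frame. Origin: centre of the base's underside, on the screw's axis; z up; x and y along the base, -x roughly towards the robot.
- press_top (a point): Top of the round boss (60 mm across, 102 mm above the bench) in the middle of the X-frame, whose two 30 mm wide bars reach 95 mm high; same axes as press. On the -x side of the press (and likewise on the +x side) the two posts stop the seated spanner's handle about 44 degrees either way from the press's x axis; in the gaps at +-y there is less room.
- screw: Upright press screw on the axis of the press, with a hexagon head at its top and a 60 mm rubber-faced foot at its lower end. Clockwise seen from above (negative yaw) lowers it 2 mm per radian; it stays where it is left. Origin: on the axis, 80 mm below the head's lower end; x, y turn with it. The foot is set in or out a little each time, so it starts anywhere from 1 to 4 mm above the panel.
- hex_head (a point): Centre of the steel hexagon head: 32 mm across flats, straight sides 14 mm high, above them a round lead-in cone 5 mm high narrowing to 24 mm, below them a 50 mm round collar on which the seated ring rests. The point lies on the axis, half-way up the straight sides, 126 to 129 mm above the bench. x is square to a flat and turns with the head; z up.
- spanner: Large dark steel ring spanner, 14 mm thick, about 350 g: at one end a hexagonal ring (52 mm across flats outside, six-sided hole 33.6 mm across flats: 0.8 mm to spare per side, 5 degrees of play either way on the head), then a straight handle 14 mm wide. Origin: on the ring's axis, at its underside. Starts flat on the cork mat.
- spanner_ring (a point): Centre of the spanner's ring, half-way through its 14 mm thickness. The handle runs along -x of this frame and ends 186 mm from this point. x is square to a flat of the hole: the ring fits when its yaw equals hex_head's plus any multiple of 60 degrees. Fully seated, this point has the height of hex_head.
- spanner_grip (a point): Middle of the spanner's handle, 70 mm from the ring's centre, half-way through its thickness (7 mm above the surface it lies on): the place to grip, across the 14 mm handle. Same axes as spanner_ring.
- panel: Wooden panel 112 x 182 x 18 mm under the foot; origin under its centre. By feel: held still after a small turn, the screw's resisting torque is near 0 until the foot bears on the panel, then climbs: 0.2 to 0.3 N m barely held (25 N), 0.6 N m firmly held (45 N), 1.1 N m bruised (90 N), all within 0.25 radian. Friction varies this by 15 percent; while turning it reads up to 0.25 N m more.
- tool_mat: Cork mat, 270 x 125 x 4 mm, fixed flat on the bench to the left or right of the press; the spanner starts on it. Origin: centre of its underside, x along its length.
- small_spanner: Smaller open-ended spanner, 150 mm long, in the grey tray on the other side of the press; it does not fit; leave alone. Origin: under its middle.
- driver: Screwdriver, 170 mm long, in the same grey tray; leave alone. Origin: under its middle.

How it is judged:
On the way, in this order (a step that is already met when the one before it is completed fails the run):
1. the spanner's ring is fully seated over the hexagon head (horizontal distance between spanner_ring and hex_head below 0.004 m and z of spanner_ring in the frame of hex_head below 0.005 m and angle between the z axis of spanner_ring and the z axis of hex_head, either way round below 0.15 rad), for 0.1 s.
2. with the spanner on the head, the foot presses on the panel with at least 25 N (all of step 1 and contact force between screw and panel above 25 N), for 0.2 s.
At the end, for the whole second after the job is handed in: The foot presses on the panel with 22 to 90 N, and the spanner lies flat and at rest on the cork mat (the middle of its handle within 60 mm of the mat's centre, ring and handle less than 18 mm above the bench, tilt under 0.12 rad) (contact force between screw and panel between 22 and 90 N and horizontal distance between spanner_grip and tool_mat below 0.06 m and height (world z) of each of spanner_ring, spanner_grip below 0.018 m and angle between spanner_ring's own z axis and vertical below 0.12 rad and linear speed of spanner below 0.02 m/s); the robot touches nothing.
It fails at once if the foot bruises the panel (more than 90 N) (contact force between screw and panel above 90 N).
It fails at once if the spanner is dropped on the mat (faster than 0.6 m/s, out of the fingers) (linear speed of spanner above 0.6 m/s and contact force between the fingers and spanner below 0.3 N).
It fails at once if a tool in the grey tray (small spanner or screwdriver) is moved by more than 40 mm (distance of any of small_spanner, driver from where it was at the start of the episode above 0.04 m).
It also fails if it takes over 72 s, if anything falls off the work surface, if the arm or the gripper's body presses on something with over 40 N, if the wrist force passes 120 N, or if a joint passes its speed limit or range.

## Robot

A 6-joint arm with a two-finger parallel gripper is mounted at the origin on the work surface. World frame = base frame: x ahead of the robot, y to its left, z up, the work surface at z = 0. Lengths are in m, angles in rad, forces in N, time in s.
With the tool pointing down it reaches from about 0.25 to 0.725 m from the base axis. Payload 4 kg.
Tool frame: the origin (TCP) lies midway between the tips of the shut fingers; the grasp point (between the pads) lies 19 mm behind it (bot.grip_point_offset is the distance from the TCP to the grasp point, in m); z points along the fingers, y is the line along which they close (so a half turn about z gives the same grasp; the last joint's range is limited). The gripper opens to 85 mm and grips with 20 to 120 N. Pads are 22 mm wide; open, the fingers measure 114 mm over their backs; the gripper's body (76 mm by 85 mm) begins 54 mm behind the grasp point. The pads swing forward as they close: fully open they stand 13 mm farther back than shut.
Start: joints at [1.127, 0.241, 0.005, 1.335, 0, 1.571], TCP at [0.215, 0.452, 0.231] pointing down, gripper open.
Joint ranges: [-2.72, 2.72], [-1.05, 1.87], [-1.09, 1.28], [-1.99, 2.15], [-1.42, 1.44], [-3.14, 3.14]. Speed limits (rad/s): [2.79, 2.79, 3.14, 3.14, 3.14, 3.14].

## Interface

Orientations are given as a unit quaternion [x, y, z, w].
In Python, from workcell import bot gives the robot as it stands.
- The arm moves only by the tool step_arm, never from a script. Its argument "targets" is text: rows parted by semicolons, each of 7 numbers parted by spaces: the opening, from -1 (shut) to 1 (fully open), so that 0 is half open, then the shift along the world's x, y, z normalised to -1 to 1, where 1 is 0.5 m, then the turn, a rotation vector about the world's x, y, z normalised to -1 to 1, where 1 is pi/4 rad. In form: gripper x y z wx wy wz; .... A call has 1 to 10 rows; each row is the pose to reach, as a shift and turn from the pose commanded when the call began; what a row does not reach only later rows make up. A row lasts 1/12 s, in which the tool goes at most 41.7 mm and 7.16 degrees, less where a joint would pass 70% of its speed; a pose out of reach is approached as far as the arm can. A call with a number of a shift or a turn outside -1 to 1 is refused whole. A call with a gripper value outside its range is refused whole. The fingers move at their own pace and stop on an object; the grip force is fixed at half the most. Time passes only in rows, so rows that repeat a pose let the fingers close. It gives the time, the measured TCP pose, the force, the opening and the grip force at its end, in the units of the state.
- bot.get_obs(): the state, without advancing time (a new reading comes with each control period).
- bot.camera(name): name is "side" or "top"; returns the picture (420x560x3 uint8, red, green, blue); there is no depth.
- bot.camera_info(name): a dict with "vertical_fov" (degrees; the focal length in pixels is half the picture's height over the tangent of half this angle, whatever the lens; pixels are square), "cx", "cy" (the principal point, pixels), "pose" (4x4, takes a point from camera to world coordinates). Camera axes: x right, y up, looking along -z (the intrinsics and any distortion apply to the point x, -y, -z); pixel columns grow to the right and rows downward; lengths in m; the calibration is good to about 2 mm. A picture is of the moment at which its call begins. camera_info takes no time and is no camera call.
- bot.job_done(): hands the job in; it is judged then, once.
The state is a dict: "clock": time; "joint_pos": joint angles; "joint_vel": joint speeds; "tau": joint torques, N m; "eef_pos": TCP position; "tool_rot": TCP orientation; "ft_force": force on the tool from outside, world axes, zero at the start; "ft_torque": the same for the moment, N m; "grip_width": finger opening in m; "grasp_force": force on a finger pad.
Only numpy, scipy, OpenCV 4.12 (cv2) and the standard library are available. Lean on these libraries where they do the work, as an engineer would, in place of code of your own. Each camera call takes 0.05 s, during which the arm holds its last target. There are 200 camera calls.

## Working session

There is one attempt and no reset: what is moved stays moved. The work goes in short steps, Python scripts to look and compute and a tool call to move; the robot and the scene stay as the last step left them, time stands still between calls to the robot, and variables do not carry over. Pictures are saved under pics/ and viewed, at most 10 in all, crops included, and the job is handed in when it is done.

Besides the shell and the picture viewer there is one more tool, called after ">>>" by a JSON object that holds its "api" and its "payload". step_arm: Moves the arm, as the interface text tells. Scaled input: -1 to 1 covers 0.5 m each way for a shift and pi/4 rad each way for a turn. Its arguments: {"type":"object","properties":{"targets":{"type":"string"}},"required":["targets"]}

```bash
mkdir -p pics; ls; python3 - <<'E'
from workcell import bot
import cv2, numpy as np
for n in ("top","side"):
    im=bot.camera(n); cv2.imwrite(f"pics/{n}0.png",im[:,:,::-1]); i=bot.camera_info(n); print(n,i)
o=bot.get_obs(); print({k:np.round(v,3) for k,v in o.items()})
E
```

```text
pics
top {'vertical_fov': 55.46075470713271, 'cx': 287.0089880714875, 'cy': 207.24667065268602, 'pose': array([[ 0.00847866,  0.98915421, -0.14663581,  0.3926622 ],
       [-0.99979891,  0.00572063, -0.01922023, -0.01321872],
       [-0.01817292,  0.14676929,  0.9890038 ,  1.06658857],
       [ 0.        ,  0.        ,  0.        ,  1.        ]])}
side {'vertical_fov': 49.65851471531398, 'cx': 275.3117350663549, 'cy': 213.83320258287532, 'pose': array([[-0.9629931 ,  0.195966  , -0.1850449 ,  0.36872306],
       [-0.26930806, -0.6719967 ,  0.68985042,  0.66324011],
       [ 0.01083766,  0.71415528,  0.69990341,  0.79080803],
       [ 0.        ,  0.        ,  0.        ,  1.        ]])}
{'clock': np.float64(0.1), 'joint_pos': array([1.127, 0.241, 0.004, 1.335, 0.   , 1.571]), 'joint_vel': array([-0.002, -0.001,  0.002,  0.001,  0.   ,  0.   ]), 'tau': array([ 1.0000e-03, -3.7314e+01,  2.5301e+01,  1.1000e-02,  0.0000e+00,
       -0.0000e+00]), 'eef_pos': array([0.214, 0.451, 0.231]), 'tool_rot': array([ 0.22 ,  0.975, -0.001, -0.   ]), 'ft_force': array([-0.317,  0.526, -1.073]), 'ft_torque': array([-0.006,  0.   , -0.001]), 'grasp_force': np.float64(0.0), 'grip_width': np.float64(0.085)}
```

View pics/top0.png

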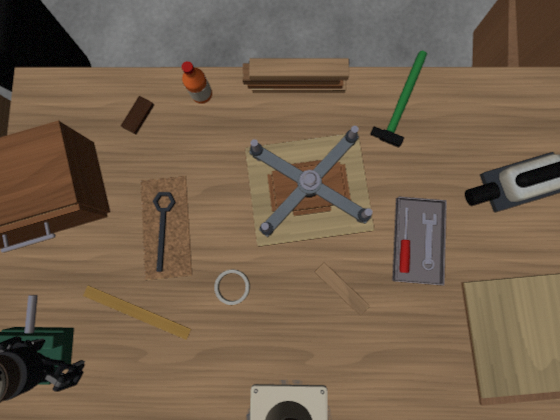

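View pics/side0.png

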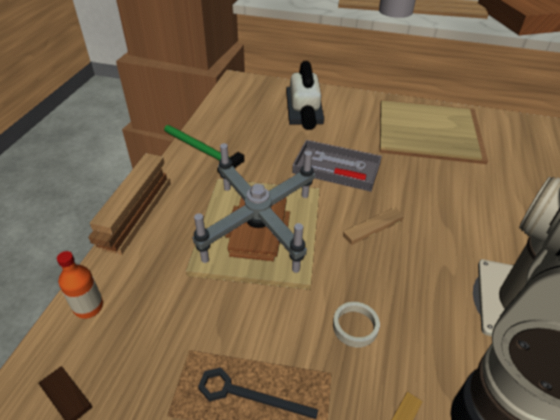

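The top view shows the mat around (166,228), with the ring at (164,201) and the handle end at (160,270). The press boss and head are at (310,180), and the grey tray is at (419,240). The side view shows the head at (258,193) and the ring at (214,384). Next I'll make enlarged crops.

```bash
cat > lib.py <<'E'
import cv2, numpy as np
from workcell import bot
def cam(n):
    i=bot.camera_info(n); P=np.array(i["pose"]); f=210/np.tan(np.radians(i["vertical_fov"])/2)
    return P,f,i["cx"],i["cy"]
def ray(n,uv):
    P,f,cx,cy=cam(n); d=P[:3,:3]@np.array([(uv[0]-cx)/f,-(uv[1]-cy)/f,-1]); return P[:3,3],d/np.linalg.norm(d)
def onz(n,uv,z):
    o,d=ray(n,uv); return o+d*(z-o[2])/d[2]
def proj(n,p):
    P,f,cx,cy=cam(n); q=P[:3,:3].T@(np.array(p)-P[:3,3]); return np.array([cx+f*q[0]/-q[2],cy-f*q[1]/-q[2]])
def tri(a,b,na="top",nb="side"):
    o1,d1=ray(na,a);o2,d2=ray(nb,b); s=np.linalg.lstsq(np.c_[d1,-d2],o2-o1,rcond=None)[0]
    p,q=o1+s[0]*d1,o2+s[1]*d2; return (p+q)/2,np.linalg.norm(p-q)
E
python3 - <<'E'
from lib import *
T=cv2.imread("pics/top0.png");S=cv2.imread("pics/side0.png")
c=lambda I,x,y,w,h,s:cv2.resize(I[y:y+h,x:x+w],None,fx=s,fy=s,interpolation=cv2.INTER_CUBIC)
A=c(T,290,160,40,30,10); B=c(S,238,175,40,30,10)
C=c(T,140,185,53,40,7.5)[:300,:397]; D=c(S,185,355,53,40,7.5)[:300,:397]
C=cv2.resize(C,(400,300));D=cv2.resize(D,(400,300))
cv2.imwrite("pics/m.png",np.vstack([np.hstack([A,B]),np.hstack([C,D])]))
# dark spanner
for n,I,box in (("top",T,(142,178,50,102)),("side",S,(178,358,150,60))):
    x,y,w,h=box; g=I[y:y+h,x:x+w].max(2)
    m=(g<72).astype(np.uint8); k,l,st,ce=cv2.connectedComponentsWithStats(m); j=1+np.argmax(st[1:,4]); m=(l==j).astype(np.uint8)
    cs,hi=cv2.findContours(m,cv2.RETR_CCOMP,cv2.CHAIN_APPROX_NONE)
    print(n,st[j],[ (round(cv2.contourArea(q)),np.round(q.mean((0,1))+[x,y],2),hi[0][k][3]) for k,q in enumerate(cs)])
    ys,xs=np.nonzero(m); print(np.percentile(g,[2,10,20,50]))
    for yy in range(0,h,8) if n=="top" else []: print(yy+y, xs[ys==yy].mean()+x if (ys==yy).any() else None, (ys==yy).sum())
    if n=="side":
        for xx in range(0,w,10): 
            if (xs==xx).any(): print(xx+x, ys[xs==xx].mean()+y,(xs==xx).sum())
E
```

```text
top [ 11  14  23  80 579] [(606, array([162.  , 229.67]), np.int32(-1)), (134, array([163.89, 201.68]), np.int32(0))]
[ 39.  57. 107. 118.]
178 None 0
186 None 0
194 164.0 15
202 164.0 10
210 164.0 13
218 162.5 6
226 162.5 6
234 161.5 6
242 161.5 6
250 160.5 6
258 160.5 6
266 159.5 6
274 None 0
side [  21   10  119   50 1415] [(1528, array([255.08, 395.87]), np.int32(-1)), (272, array([214.81, 383.98]), np.int32(0))]
[ 41.  46. 103. 123.]
208 385.3157894736842 19
218 383.0 16
228 384.0 17
238 390.5 10
248 393.5 10
258 396.5 10
268 399.5 10
278 402.5 10
288 405.5 10
298 408.5 10
308 411.5 10
```

View pics/m.png

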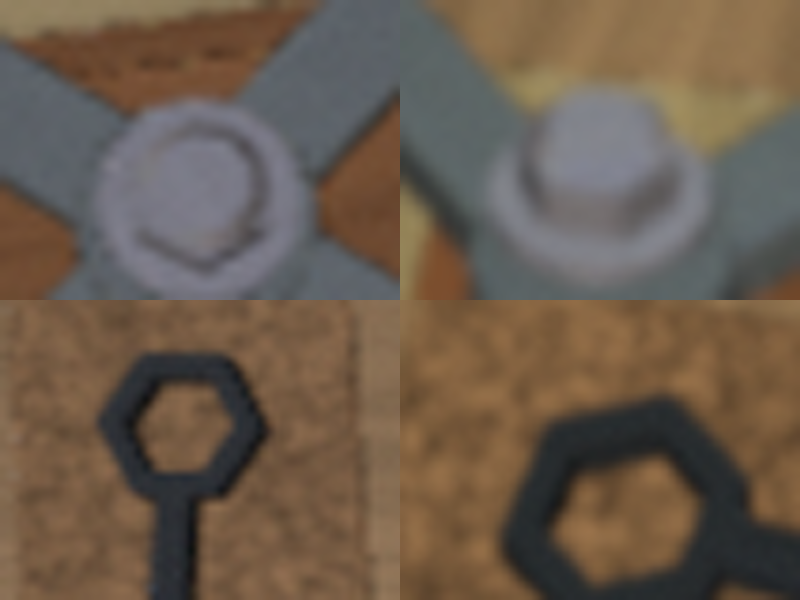

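The crops show the head's lower hexagon vertices in the top view near (303.8,183.2), (310.8,186.8) and (316.4,183.0). In the side view they are near (253,194.5), (260.5,195.8) and (264.8,191.5). The ring hole is clean in both views.

```bash
cat > a.py <<'E'
from lib import *
T=cv2.imread("pics/top0.png").astype(float);S=cv2.imread("pics/side0.png").astype(float)
print("ring tri",tri((163.9,201.7),(214.8,384.0)))
# handle centre line, top view, subpixel
g=T.max(2); pts=[]
for r in range(220,267):
    w=np.clip(105-g[r,150:175],0,60); w[w<15]=0; pts.append((150+(w*np.arange(25)).sum()/w.sum(),r))
pts=np.array(pts); W=np.array([onz("top",p,.018)[:2] for p in pts])
k=np.polyfit(W[:,0],W[:,1],1); print("spanner yaw top",np.degrees(np.arctan(k[0])),"line",k, W[0],W[-1])
g=S.max(2); ps=[]
for c in range(240,312):
    r0=int(390.5+(c-238)*.3)-12; w=np.clip(105-g[r0:r0+25,c],0,60); w[w<15]=0; ps.append((c,r0+(w*np.arange(25)).sum()/w.sum()))
W2=np.array([onz("side",p,.013)[:2] for p in ps]); k2=np.polyfit(W2[:,0],W2[:,1],1); print("side yaw",np.degrees(np.arctan(k2[0])),k2)
for z in (.011,.018): print("ring z",z,onz("top",(163.9,201.7),z),onz("side",(214.8,384.),z))
for n,m,cols,box in (("end",None,None,None),): print("end top",onz("top",(159.4,271),.018),"end side",onz("side",(315.5,414),.018))
# mat outline: red-brown, darker than table in top view
print("mat corners top",[np.round(onz("top",p,.004),3) for p in ((141,178),(186,177),(192,277),(146,280))])
print("head top tri",tri((310,178.3),(258.3,187)),"collar tri",tri((310,179.5),(258.1,195.8)))
for n,v in (("top",((303.8,183.2),(310.8,186.8),(316.4,183.0))),("side",((253,194.5),(260.5,195.8),(264.8,191.5)))):
    w=[onz(n,p,.12)[:2] for p in v]; 
    for a,b in zip(w,w[1:]): d=b-a; print(n,"edge len",np.linalg.norm(d),"yaw mod60",(np.degrees(np.arctan2(d[1],d[0]))+90)%60)
    print(w)
P=[tri(a,b) for a,b in (((256,146),(224.5,150)),((353,131),(199,217)),((366,213),(297.5,230)),((267,227),(308,156)))]; print("posts?",P)
print("press",[np.round(onz("top",p,.155),3) for p in ((256,146),(353,131),(366,213),(267,227))])
E
python3 a.py
```

```text
ring tri (array([0.56231615, 0.3392985 , 0.0098642 ]), np.float64(0.00043228246490754435))
spanner yaw top -0.7900906608392875 line [-0.01379056  0.34414938] [0.51196916 0.33739916] [0.39104716 0.33854936]Traceback (most recent call last):
  File "a.py", line 12, in <module>
    r0=int(390.5+(c-238)*.3)-12; w=np.clip(105-g[r0:r0+25,c],0,60); w[w<15]=0; ps.append((c,r0+(w*np.arange(25)).sum()/w.sum()))
                                                                                                ~^~~~~~~~~~~~~~
ValueError: operands could not be broadcast together with shapes (24,) (25,)
```

```bash
sed -i 's/range(240,312)/range(240,300)/; s/onz("top",p,.018)\[:2\]/onz("top",p,.011)[:2]/; s/onz("side",p,.013)/onz("side",p,.011)/; s/-12; w=np/-10; w=np/; s/r0+25,c/r0+21,c/; s/(w\*np.arange(25)).sum()\/w.sum()))\nW2/X/' a.py; sed -i '/r0=int/s/np.arange(25)/np.arange(21)/' a.py; python3 a.py
```

```text
ring tri (array([0.56231615, 0.3392985 , 0.0098642 ]), np.float64(0.00043228246490754435))
spanner yaw top -0.7900906608393458 line [-0.01379056  0.3464989 ] [0.51276561 0.33973976] [0.39103638 0.34089763]
side yaw -0.7092590824496123 [-0.01237954  0.34639764]
ring z 0.011 [0.56235092 0.33895802 0.011     ] [0.5618139  0.33976263 0.011     ]
ring z 0.018 [0.56122565 0.33662261 0.018     ] [0.56008061 0.34266635 0.018     ]
end top [0.37814731 0.33854325 0.018     ] end side [0.37889985 0.34514369 0.018     ]
mat corners top [array([0.629, 0.408, 0.004]), array([0.632, 0.284, 0.004]), array([0.363, 0.256, 0.004]), array([0.354, 0.377, 0.004])]
head top tri (array([ 0.59948891, -0.04914719,  0.13924611]), np.float64(0.0006682635895769207)) collar tri (array([ 0.60164545, -0.05029132,  0.11214598]), np.float64(0.002452717478486123))
top edge len 0.019035662296153007 yaw mod60 32.54189565124578
top edge len 0.016465220037063733 yaw mod60 34.86153226181179
[array([ 0.59196586, -0.03489189]), array([ 0.58318851, -0.05178315]), array([ 0.59259995, -0.06529345])]
side edge len 0.017126561758472932 yaw mod60 31.873701809762224
side edge len 0.017049136697124052 yaw mod60 42.88427555713706
[array([ 0.60973928, -0.04282965]), array([ 0.59262188, -0.04338962]), array([ 0.58760427, -0.05968369])]
posts? [(array([0.62441744, 0.0629639 , 0.31285177]), np.float64(0.001346358962543269)), (array([ 0.82717726, -0.1967207 , -0.15960431]), np.float64(0.011631744504268349)), (array([ 0.55047384, -0.23507002, -0.16750226]), np.float64(0.016915183124201632)), (array([0.47265196, 0.0396542 , 0.31353767]), np.float64(0.01275103765878277))]
press [array([0.674, 0.079, 0.155]), array([ 0.711, -0.15 ,  0.155]), array([ 0.516, -0.177,  0.155]), array([0.482, 0.05 , 0.155])]
```

>>> {"api": "step_arm", "payload": {"targets": "1 0.2 -0.1 0 0 0 0.3; 1 0.3 -0.15 0 0 0 0.5"}}

```text
clock: 0.27
eef_pos: [0.2797, 0.4192, 0.2308]
tool_rot: [0.106, 0.994, -0.0, -0.0]
ft_force: [0.3, 0.4, 0.6]
grip_width: 0.0851
grasp_force: 0.0
```

>>> {"api": "step_arm", "payload": {"targets": "1 0.406 -0.15 -0.262 0 0 0.23; 1 0.406 -0.15 -0.262 0 0 0.23; 1 0.406 -0.15 -0.262 0 0 0.23; 1 0.406 -0.15 -0.262 0 0 0.23; 1 0.406 -0.15 -0.262 0 0 0.23; 1 0.406 -0.15 -0.262 0 0 0.23; 1 0.406 -0.15 -0.262 0 0 0.23; 1 0.406 -0.15 -0.262 0 0 0.23; 1 0.406 -0.15 -0.262 0 0 0.23"}}

```text
clock: 1.02
eef_pos: [0.4829, 0.3436, 0.0997]
tool_rot: [0.022, 1.0, -0.0, -0.001]
ft_force: [0.3, -0.2, -0.1]
grip_width: 0.0855
grasp_force: 0.0
```

```bash
cat >> lib.py <<'E'
from scipy.spatial.transform import Rotation as R
AX=np.array([.598,-.0495])
def st(pr=True):
    o=bot.get_obs(); r=R.from_quat(o["tool_rot"]); y=r.apply([0,1,0]); z=r.apply([0,0,1])
    yaw=np.degrees(np.arctan2(y[1],y[0]))
    p=np.array(o["eef_pos"]);F=np.array(o["ft_force"]);M=np.array(o["ft_torque"])
    d=p[:2]-AX; t=d[0]*F[1]-d[1]*F[0]+M[2]
    print("t",round(float(o["clock"]),2),"tcp",np.round(p,4),"yawy",round(yaw,2),"z",np.round(z,3),"F",np.round(F,1),"M",np.round(M,2),"axisT",round(float(t),2),"w",round(float(o["grip_width"]),4),"gf",round(float(o["grasp_force"]),1),"q",np.round(o["joint_pos"],2))
    return o
E
python3 - <<'E'
from lib import *
st()
T=bot.camera("top")[:,:,::-1];S=bot.camera("side")[:,:,::-1]
c=lambda I,x,y,w,h:cv2.resize(I[y:y+h,x:x+w],(400,600),interpolation=cv2.INTER_CUBIC)
cv2.imwrite("pics/n.png",np.hstack([c(T,120,170,80,120),c(S,190,270,100,150)]))
E
```

```text
t 1.02 tcp [0.4829 0.3436 0.0997] yawy 87.51 z [-0.002 -0.001 -1.   ] F [ 0.3 -0.2 -0.1] M [-0.03  0.01  0.06] axisT -0.04 w 0.0855 gf 0.0 q [0.62 0.51 0.05 1.11 0.   0.66]
```

View pics/n.png

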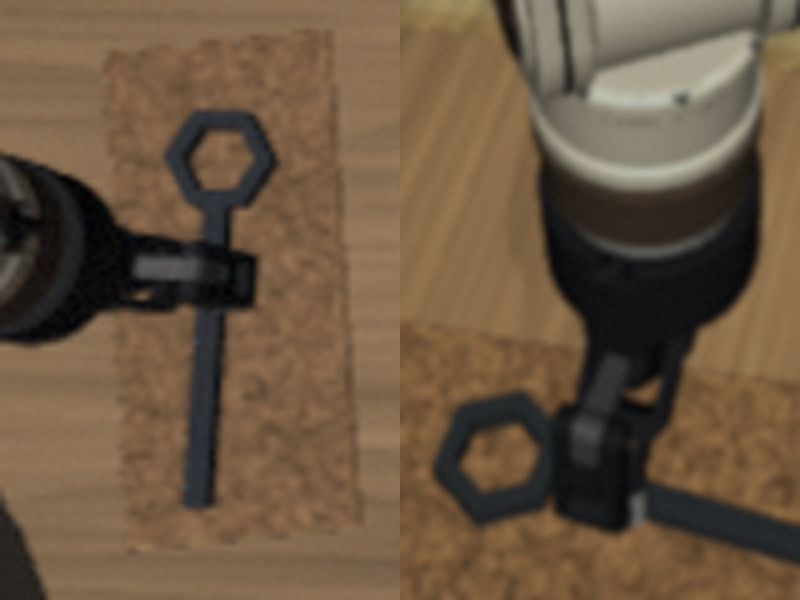

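The fingers straddle the handle as intended. In the crops, the ring is left of the fingers in the side view and above them in the top view. I'll descend and close.

>>> {"api": "step_arm", "payload": {"targets": "1 0.018 -0.007 -0.14 0 0 0.039; 1 0.018 -0.007 -0.14 0 0 0.039; 1 0.018 -0.007 -0.165 0 0 0.039; 0 0.018 -0.007 -0.185 0 0 0.039; -0.4 0.018 -0.007 -0.185 0 0 0.039; -0.4 0.018 -0.007 -0.185 0 0 0.039; -0.4 0.018 -0.007 -0.185 0 0 0.039"}}

```text
clock: 1.7
eef_pos: [0.4933, 0.3419, 0.0098]
tool_rot: [0.006, 1.0, 0.001, 0.001]
ft_force: [0.1, -0.7, 0.3]
grip_width: 0.0389
grasp_force: 0.0
```

```bash
python3 -c "
from lib import *
st()"
```

```text
t 1.7 tcp [0.4933 0.3419 0.0098] yawy 89.37 z [ 0.003  0.002 -1.   ] F [ 0.1 -0.7  0.3] M [-0.02 -0.01  0.02] axisT 0.05 w 0.0389 gf 0.0 q [ 0.61  0.61 -0.04  0.92  0.    0.62]
```

>>> {"api": "step_arm", "payload": {"targets": "-0.4 -0.002 -0.003 -0.005 0 0 0; -0.4 -0.002 -0.003 -0.005 0 0 0; -1 -0.002 -0.003 -0.005 0 0 0; -1 -0.002 -0.003 -0.005 0 0 0; -1 -0.002 -0.003 -0.005 0 0 0; -1 -0.002 -0.003 -0.005 0 0 0; -1 -0.002 -0.003 -0.005 0 0 0; -1 -0.002 -0.003 -0.005 0 0 0"}}

```text
clock: 2.37
eef_pos: [0.492, 0.3396, 0.0064]
tool_rot: [0.006, 1.0, 0.001, 0.001]
ft_force: [-1.8, 0.8, 5.4]
grip_width: 0.0119
grasp_force: 61.8
```

```bash
python3 -c "
from lib import *
st()"
```

```text
t 2.37 tcp [0.492  0.3396 0.0064] yawy 89.31 z [ 0.001  0.001 -1.   ] F [-1.8  0.8  5.4] M [0.08 0.33 0.04] axisT 0.65 w 0.0119 gf 61.8 q [ 0.6   0.61 -0.05  0.91  0.    0.62]
```

>>> {"api": "step_arm", "payload": {"targets": "-1 0 0 0.05 0 0 0; -1 0 0 0.12 0 0 0; -1 0 0 0.2 0 0 0; -1 0 0 0.28 0 0 0; -1 0 0 0.36 0 0 0; -1 0 0 0.38 0 0 0; -1 0 -0.06 0.38 0 0 0; -1 0 -0.12 0.38 0 0 0.1; -1 0.02 -0.18 0.38 0 0 0.2; -1 0.02 -0.24 0.38 0 0 0.3"}}

```text
clock: 3.2
eef_pos: [0.5016, 0.2174, 0.1934]
tool_rot: [-0.114, 0.994, -0.001, -0.001]
ft_force: [0.9, -0.0, -4.0]
grip_width: 0.0121
grasp_force: 60.6
```

```bash
python3 -c "
from lib import *
st()"
```

```text
t 3.2 tcp [0.5016 0.2174 0.1934] yawy 103.05 z [-0.001 -0.002 -1.   ] F [ 0.9 -0.  -4. ] M [-0.01 -0.12 -0.02] axisT -0.26 w 0.0121 gf 60.6 q [ 0.41  0.35  0.06  1.28 -0.    0.18]
```

>>> {"api": "step_arm", "payload": {"targets": "-1 0.01 -0.07 0 0 0 0.07; -1 0.02 -0.14 0 0 0 0.14; -1 0.03 -0.22 0 0 0 0.2; -1 0.04 -0.3 0 0 0 0.26; -1 0.05 -0.38 0 0 0 0.32; -1 0.06 -0.46 0 0 0 0.38; -1 0.07 -0.54 0 0 0 0.43; -1 0.077 -0.59 0 0 0 0.466; -1 0.077 -0.612 0 0 0 0.466; -1 0.077 -0.612 0 0 0 0.466"}}

```text
clock: 4.03
eef_pos: [0.5389, -0.0898, 0.1933]
tool_rot: [-0.288, 0.958, 0.0, -0.002]
ft_force: [-0.7, 0.1, -4.1]
grip_width: 0.0124
grasp_force: 60.6
```

```bash
python3 - <<'E'
from lib import *
st()
T=bot.camera("top")[:,:,::-1];S=bot.camera("side")[:,:,::-1]
cv2.imwrite("pics/t1.png",T);cv2.imwrite("pics/s1.png",S)
c=lambda I,x,y,w,h:cv2.resize(I[y:y+h,x:x+w],(400,400),interpolation=cv2.INTER_CUBIC)
cv2.imwrite("pics/o.png",np.hstack([c(T,270,140,80,80),c(S,210,140,80,80)]))
E
```

```text
t 4.03 tcp [ 0.5389 -0.0898  0.1933] yawy 123.48 z [-0.003 -0.    -1.   ] F [-0.7  0.1 -4.1] M [ 0.    0.02 -0.03] axisT -0.07 w 0.0124 gf 60.6 q [-0.16  0.35  0.06  1.28 -0.   -0.75]
```

View pics/o.png

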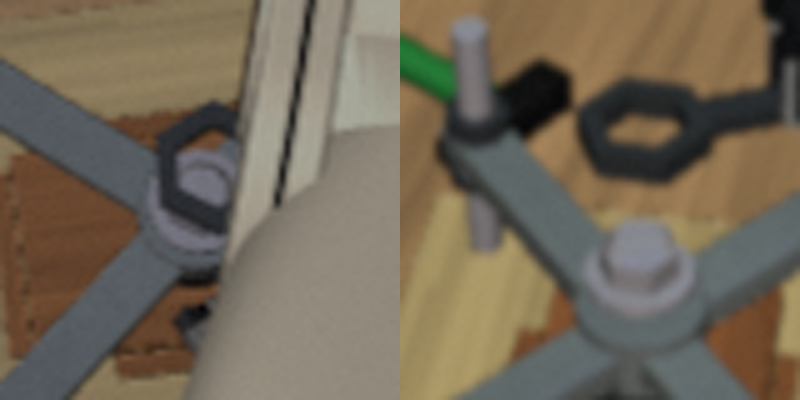

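The side view shows the hole centre at about (640,130) in the crop, with its edges nearly parallel to the head's. The top view is partly hidden by the arm. I'll measure the ring against the kinematic prediction and against the head.

```bash
python3 - <<'E'
from lib import *
S=cv2.imread("pics/s1.png");g=S.max(2)[150:182,240:285]
for th in (75,85,95):
    m=(g<th).astype(np.uint8); cs,hi=cv2.findContours(m,cv2.RETR_CCOMP,cv2.CHAIN_APPROX_NONE)
    hs=[(cv2.contourArea(c),c) for k,c in enumerate(cs) if hi[0][k][3]>=0]
    a,c=max(hs,key=lambda t:t[0]); mm=cv2.moments(c); h=np.array([mm["m10"]/mm["m00"]+240,mm["m01"]/mm["m00"]+150])
    print(th,a,h,[np.round(onz("side",h,z),4) for z in (.190,.198)])
p=np.array([.5389,-.0898]);d=np.radians(33.42); e=p+.07*np.array([np.cos(d),np.sin(d)]); print("pred",e,proj("side",[*e,.198]),proj("top",[*e,.198]))
# head: bright bolt top & collar in side0 / top0
for n,(x,y,w,hh) in (("side",(238,175,42,32)),("top",(290,160,42,32))):
    I=cv2.imread(f"pics/{n}0.png")[y:y+hh,x:x+w]; v=cv2.GaussianBlur(I.min(2),(0,0),.7)
    for th in (115,125,135):
        m=(v>th).astype(np.uint8);k,l,s,c=cv2.connectedComponentsWithStats(m);j=1+np.argmax(s[1:,4]); print(n,th,s[j]+[x,y,0,0,0],c[j]+[x,y])
for z in (.12,.139): print(z,proj("side",[.598,-.0495,z]),proj("top",[.598,-.0495,z]))
E
```

```text
75 88.5 [258.28060264 165.8606403 ] [array([ 0.6013, -0.0587,  0.19  ]), array([ 0.5982, -0.0491,  0.198 ])]
85 81.5 [258.22290389 165.77709611] [array([ 0.6015, -0.0589,  0.19  ]), array([ 0.5984, -0.0493,  0.198 ])]
95 73.5 [258.30839002 165.78004535] [array([ 0.6013, -0.059 ,  0.19  ]), array([ 0.5982, -0.0493,  0.198 ])]
pred [ 0.5973259  -0.05124595] [258.9975363  165.31031578] [311.98516582 173.63417155]
side 115 [247 184  21  19 198] [257.77272727 192.82828283]
side 125 [253 185  10   8  68] [257.51470588 188.61764706]Traceback (most recent call last):
  File "<stdin>", line 13, in <module>
    return _wrapfunc(a, 'argmax', axis=axis, out=out, **kwds)
    return bound(*args, **kwds)
ValueError: attempt to get argmax of an empty sequence
```

>>> {"api": "step_arm", "payload": {"targets": "-1 0.002 0.001 -0.04 0 0 0.01; -1 0.002 0.001 -0.08 0 0 0.01; -1 0.002 0.001 -0.1 0 0 0.01; -1 0.002 0.001 -0.108 0 0 0.01; -1 0.002 0.001 -0.112 0 0 0.01; -1 0.002 0.001 -0.112 0 0 0.01"}}

```text
clock: 4.63
eef_pos: [0.541, -0.0857, 0.1394]
tool_rot: [-0.295, 0.956, 0.0, -0.0]
ft_force: [-0.2, 0.0, -3.9]
grip_width: 0.0116
grasp_force: 60.6
```

```bash
python3 -c "
from lib import *
st()
S=bot.camera('side')[:,:,::-1];T=bot.camera('top')[:,:,::-1]
c=lambda I,x,y,w,h:cv2.resize(I[y:y+h,x:x+w],(400,400),interpolation=cv2.INTER_CUBIC)
cv2.imwrite('pics/p.png',np.hstack([c(T,285,155,50,50),c(S,233,165,50,50)]))
"
```

```text
t 4.63 tcp [ 0.541  -0.0857  0.1394] yawy 124.29 z [-0.  0. -1.] F [-0.2  0.  -3.9] M [-0.04  0.1  -0.  ] axisT -0.01 w 0.0116 gf 60.6 q [-0.16  0.39 -0.03  1.15  0.   -0.76]
```

View pics/p.png

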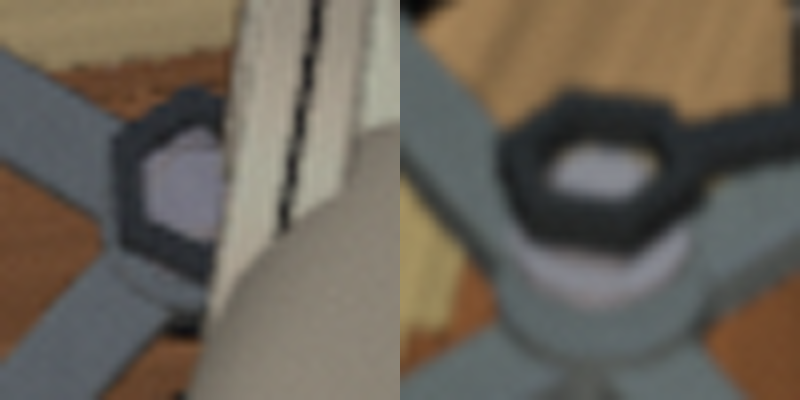

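The top view shows the ring around the head, with the hole's left edge near crop (145,190). In the side view the head top fills the hole at (600,170). The ring looks nearly centred. I'll check whether the pose reading has settled before going lower.

>>> {"api": "step_arm", "payload": {"targets": "-1 0 0 0 0 0 0; -1 0 0 0 0 0 0"}}

```text
clock: 4.9
eef_pos: [0.5415, -0.0865, 0.1401]
tool_rot: [-0.294, 0.956, -0.0, 0.001]
ft_force: [0.8, -0.7, -3.5]
grip_width: 0.012
grasp_force: 60.6
```

```bash
python3 -c "
from lib import *
st()
S=bot.camera('side')[:,:,::-1];g=S[165:215,233:283].max(2)
m=(g<75).astype(np.uint8);cs,hi=cv2.findContours(m,cv2.RETR_CCOMP,cv2.CHAIN_APPROX_NONE)
for k,c in enumerate(cs):
  if hi[0][k][3]>=0 and cv2.contourArea(c)>20:
    mm=cv2.moments(c);h=np.array([mm['m10']/mm['m00']+233,mm['m01']/mm['m00']+165]);print(h,onz('side',h,.144))
st()
print(onz('side',(257.5,188.6),.1395))
"
```

```text
t 4.9 tcp [ 0.5415 -0.0865  0.1401] yawy 124.23 z [ 0.001 -0.    -1.   ] F [ 0.8 -0.7 -3.5] M [-0.07 -0.03  0.03] axisT 0.09 w 0.012 gf 60.6 q [-0.16  0.39 -0.03  1.15  0.   -0.76]
[257.65597148 185.50445633] [ 0.60025883 -0.04824057  0.144     ]
t 4.95 tcp [ 0.5414 -0.0866  0.14  ] yawy 124.22 z [ 0.001 -0.    -1.   ] F [ 0.8  0.2 -4. ] M [ 0.    0.07 -0.03] axisT -0.01 w 0.0122 gf 60.6 q [-0.16  0.39 -0.03  1.15  0.   -0.76]
[ 0.59915796 -0.04329446  0.1395    ]
```

>>> {"api": "step_arm", "payload": {"targets": "-1 -0.001 -0.0026 0 0 0 0; -1 -0.001 -0.0026 -0.004 0 0 0; -1 -0.001 -0.0026 -0.007 0 0 0; -1 -0.001 -0.0026 -0.01 0 0 0"}}

```text
clock: 5.28
eef_pos: [0.5409, -0.0881, 0.135]
tool_rot: [-0.294, 0.956, -0.0, 0.001]
ft_force: [-1.5, -0.5, 3.3]
grip_width: 0.012
grasp_force: 61.5
```

```bash
python3 -c "
from lib import *
st()"
```

```text
t 5.28 tcp [ 0.5409 -0.0881  0.135 ] yawy 124.21 z [ 0.001 -0.    -1.   ] F [-1.5 -0.5  3.3] M [ 0.22 -0.06  0.09] axisT 0.06 w 0.012 gf 61.5 q [-0.16  0.39 -0.04  1.14  0.   -0.76]
```

>>> {"api": "step_arm", "payload": {"targets": "-1 0.002 -0.003 -0.003 0 0 0.033; -1 0.004 -0.006 -0.005 0 0 0.067; -1 0.006 -0.009 -0.006 0 0 0.1; -1 0.006 -0.009 -0.006 0 0 0.1"}}

```text
clock: 5.62
eef_pos: [0.5451, -0.0915, 0.1317]
tool_rot: [-0.332, 0.943, 0.0, 0.002]
ft_force: [3.5, 2.8, -3.2]
grip_width: 0.0119
grasp_force: 60.8
```

```bash
python3 -c "
from lib import *
st()"
```

```text
t 5.62 tcp [ 0.5451 -0.0915  0.1317] yawy 128.78 z [ 0.003  0.002 -1.   ] F [ 3.5  2.8 -3.2] M [ 0.83 -0.8  -0.05] axisT -0.05 w 0.0119 gf 60.8 q [-0.17  0.4  -0.03  1.13  0.   -0.84]
```

>>> {"api": "step_arm", "payload": {"targets": "-1 0 0 -0.005 0 0 0; -1 0 0 -0.009 0 0 0; -1 0 0 -0.009 0 0 0"}}

```text
clock: 5.87
eef_pos: [0.545, -0.0914, 0.1272]
tool_rot: [-0.332, 0.943, 0.0, 0.002]
ft_force: [4.2, 3.9, 1.1]
grip_width: 0.0122
grasp_force: 61.2
```

```bash
python3 -c "
from lib import *
st()"
```

```text
t 5.87 tcp [ 0.545  -0.0914  0.1272] yawy 128.74 z [ 0.003  0.002 -1.   ] F [4.2 3.9 1.1] M [ 1.15 -1.04  0.04] axisT 0.01 w 0.0122 gf 61.2 q [-0.17  0.41 -0.04  1.12  0.   -0.84]
```

>>> {"api": "step_arm", "payload": {"targets": "-1 0.0024 0.0018 -0.004 0 0 0; -1 0.0024 0.0018 -0.008 0 0 0; -1 0.0024 0.0018 -0.011 0 0 0; -1 0.0024 0.0018 -0.011 0 0 0"}}

```text
clock: 6.2
eef_pos: [0.5451, -0.0913, 0.1224]
tool_rot: [-0.331, 0.943, -0.0, 0.001]
ft_force: [0.1, 2.8, 5.5]
grip_width: 0.0121
grasp_force: 61.9
```

```bash
python3 -c "
from lib import *
st()"
```

```text
t 6.2 tcp [ 0.5451 -0.0913  0.1224] yawy 128.72 z [ 0.001  0.    -1.   ] F [0.1 2.8 5.5] M [ 0.76 -0.31  0.02] axisT -0.12 w 0.0121 gf 61.9 q [-0.17  0.41 -0.05  1.11  0.   -0.84]
```

The ring is seated: tool z is 0.1224, so the ring is at about 0.127, and it bears lightly on the collar. Now I'll work out the swing rows.

```bash
cat > sw.py <<'E'
import sys,numpy as np
def sw(a,b,n,dz=0,r=.07,z0=0):
    out=[]
    for i in range(1,n+1):
        p=np.radians(a+(b-a)*i/n); q=np.radians(a)
        d=-r*np.array([np.cos(p)-np.cos(q),np.sin(p)-np.sin(q)])
        out.append(f"-1 {d[0]/.5:.4f} {d[1]/.5:.4f} {(z0+dz*i/n)/.5:.4f} 0 0 {np.degrees(p-q)/45:.4f}")
    print("; ".join(out))
if __name__=="__main__": sw(float(sys.argv[1]),float(sys.argv[2]),int(sys.argv[3]),float(sys.argv[4]) if len(sys.argv)>4 else 0)
E
python3 sw.py 38.7 4 8 -0.0005
```

```text
-1 -0.0063 0.0085 -0.0001 0 0 -0.0964; -1 -0.0120 0.0175 -0.0003 0 0 -0.1928; -1 -0.0169 0.0268 -0.0004 0 0 -0.2892; -1 -0.0211 0.0366 -0.0005 0 0 -0.3856; -1 -0.0246 0.0466 -0.0006 0 0 -0.4819; -1 -0.0273 0.0568 -0.0008 0 0 -0.5783; -1 -0.0293 0.0672 -0.0009 0 0 -0.6747; -1 -0.0304 0.0778 -0.0010 0 0 -0.7711
```

>>> {"api": "step_arm", "payload": {"targets": "-1 -0.0063 0.0085 0 0 0 -0.096; -1 -0.012 0.0175 0 0 0 -0.193; -1 -0.017 0.027 0 0 0 -0.289; -1 -0.021 0.0366 0 0 0 -0.386; -1 -0.0246 0.0466 -0.001 0 0 -0.482; -1 -0.0273 0.0568 -0.001 0 0 -0.578; -1 -0.0293 0.0672 -0.001 0 0 -0.675; -1 -0.0304 0.0778 -0.001 0 0 -0.771; -1 -0.0304 0.0778 -0.001 0 0 -0.771"}}

```text
clock: 6.95
eef_pos: [0.5301, -0.0524, 0.1217]
tool_rot: [-0.035, 0.999, -0.001, 0.001]
ft_force: [0.7, 1.3, 4.0]
grip_width: 0.0122
grasp_force: 61.6
```

```bash
python3 -c "
from lib import *
st()"; python3 sw.py 4 -14 3 -0.0005; python3 sw.py 4 -32 6 -.001
```

```text
t 6.95 tcp [ 0.5301 -0.0524  0.1217] yawy 93.98 z [ 0.002 -0.001 -1.   ] F [0.7 1.3 4. ] M [ 0.24 -0.52 -0.07] axisT -0.16 w 0.0122 gf 61.6 q [-0.1   0.38 -0.1   1.09 -0.   -0.17]
-1 -0.0003 0.0147 -0.0003 0 0 -0.1333; -1 0.0010 0.0293 -0.0007 0 0 -0.2667; -1 0.0038 0.0436 -0.0010 0 0 -0.4000
-1 -0.0003 0.0147 -0.0003 0 0 -0.1333; -1 0.0010 0.0293 -0.0007 0 0 -0.2667; -1 0.0038 0.0436 -0.0010 0 0 -0.4000; -1 0.0081 0.0576 -0.0013 0 0 -0.5333; -1 0.0138 0.0711 -0.0017 0 0 -0.6667; -1 0.0209 0.0840 -0.0020 0 0 -0.8000
```

```bash
for a in 4 -4 -12 -20 -28; do python3 sw.py $a $((a-8)) 2 -.0003; done
```

```text
-1 -0.0003 0.0098 -0.0003 0 0 -0.0889; -1 -0.0000 0.0195 -0.0006 0 0 -0.1778
-1 0.0010 0.0097 -0.0003 0 0 -0.0889; -1 0.0027 0.0193 -0.0006 0 0 -0.1778
-1 0.0024 0.0095 -0.0003 0 0 -0.0889; -1 0.0054 0.0188 -0.0006 0 0 -0.1778
-1 0.0037 0.0091 -0.0003 0 0 -0.0889; -1 0.0079 0.0178 -0.0006 0 0 -0.1778
-1 0.0049 0.0085 -0.0003 0 0 -0.0889; -1 0.0104 0.0166 -0.0006 0 0 -0.1778
```

>>> {"api": "step_arm", "payload": {"targets": "-1 -0.0003 0.0098 0 0 0 -0.089; -1 0.0004 0.0195 -0.0006 0 0 -0.178; -1 0.0004 0.0195 -0.0006 0 0 -0.178; -1 0.0004 0.0195 -0.0006 0 0 -0.178"}}

```text
clock: 7.28
eef_pos: [0.5301, -0.0431, 0.1213]
tool_rot: [0.034, 0.999, -0.0, 0.001]
ft_force: [1.4, 2.3, 5.1]
grip_width: 0.0124
grasp_force: 61.7
```

```bash
python3 -c "
from lib import *
st()"
```

```text
t 7.28 tcp [ 0.5301 -0.0431  0.1213] yawy 86.12 z [ 0.001 -0.001 -1.   ] F [1.4 2.3 5.1] M [ 0.45 -0.35 -0.03] axisT -0.19 w 0.0124 gf 61.7 q [-0.08  0.37 -0.11  1.09 -0.   -0.01]
```

>>> {"api": "step_arm", "payload": {"targets": "-1 0.001 0.0097 0 0 0 -0.089; -1 0.0027 0.0193 -0.0006 0 0 -0.178; -1 0.0027 0.0193 -0.0006 0 0 -0.178; -1 0.0027 0.0193 -0.0006 0 0 -0.178"}}

```text
clock: 7.62
eef_pos: [0.5315, -0.0334, 0.121]
tool_rot: [0.104, 0.995, -0.0, 0.001]
ft_force: [-0.1, 1.9, 5.7]
grip_width: 0.012
grasp_force: 61.8
```

```bash
sed -i 's/^AX=.*/AX=np.array([.5997,-.0477])/' lib.py; python3 -c "
from lib import *
st()
bot.camera('side');st()"
```

```text
t 7.62 tcp [ 0.5315 -0.0334  0.121 ] yawy 78.11 z [ 0.001 -0.001 -1.   ] F [-0.1  1.9  5.7] M [ 0.4  -0.35 -0.01] axisT -0.14 w 0.012 gf 61.8 q [-0.06  0.38 -0.1   1.09 -0.    0.15]
t 7.67 tcp [ 0.5315 -0.0335  0.121 ] yawy 78.11 z [ 0.001 -0.001 -1.   ] F [-0.1  2.9  6.3] M [ 0.44 -0.38  0.03] axisT -0.16 w 0.0121 gf 61.8 q [-0.06  0.38 -0.1   1.09 -0.    0.14]
```

>>> {"api": "step_arm", "payload": {"targets": "-1 0.0024 0.0095 0 0 0 -0.089; -1 0.0054 0.0188 -0.0006 0 0 -0.178; -1 0.0054 0.0188 -0.0006 0 0 -0.178; -1 0.0054 0.0188 -0.0006 0 0 -0.178"}}

```text
clock: 8.0
eef_pos: [0.5342, -0.0241, 0.1207]
tool_rot: [0.173, 0.985, -0.0, 0.001]
ft_force: [-0.9, 2.4, 5.8]
grip_width: 0.012
grasp_force: 61.8
```

```bash
python3 -c "
from lib import *
st()"
```

```text
t 8.0 tcp [ 0.5342 -0.0241  0.1207] yawy 70.09 z [ 0.001 -0.001 -1.   ] F [-0.9  2.4  5.8] M [ 0.38 -0.34 -0.04] axisT -0.18 w 0.012 gf 61.8 q [-0.04  0.38 -0.1   1.09 -0.    0.3 ]
```

>>> {"api": "step_arm", "payload": {"targets": "-1 0.0037 0.0091 0 0 0 -0.089; -1 0.0079 0.0178 -0.0006 0 0 -0.178; -1 0.0079 0.0178 -0.0006 0 0 -0.178; -1 0.0079 0.0178 -0.0006 0 0 -0.178"}}

```text
clock: 8.33
eef_pos: [0.5381, -0.0153, 0.1204]
tool_rot: [0.241, 0.97, -0.0, 0.001]
ft_force: [-1.4, 1.8, 5.1]
grip_width: 0.0119
grasp_force: 61.8
```

```bash
python3 -c "
from lib import *
st()
T=bot.camera('top')[:,:,::-1];S=bot.camera('side')[:,:,::-1]
c=lambda I,x,y,w,h:cv2.resize(I[y:y+h,x:x+w],(400,400),interpolation=cv2.INTER_CUBIC)
cv2.imwrite('pics/q.png',np.hstack([c(T,235,120,160,160),c(S,180,130,160,160)]))
"; python3 sw.py -28 -31 1;python3 sw.py -31 34 10
```

```text
t 8.33 tcp [ 0.5381 -0.0153  0.1204] yawy 62.08 z [ 0.001 -0.001 -1.   ] F [-1.4  1.8  5.1] M [ 0.32 -0.32 -0.08] axisT -0.14 w 0.0119 gf 61.8 q [-0.03  0.39 -0.09  1.09 -0.    0.46]
-1 0.0036 0.0064 0.0000 0 0 -0.0667
-1 -0.0074 -0.0140 0.0000 0 0 0.1444; -1 -0.0131 -0.0288 0.0000 0 0 0.2889; -1 -0.0172 -0.0442 0.0000 0 0 0.4333; -1 -0.0195 -0.0599 0.0000 0 0 0.5778; -1 -0.0199 -0.0758 0.0000 0 0 0.7222; -1 -0.0186 -0.0916 0.0000 0 0 0.8667; -1 -0.0155 -0.1072 0.0000 0 0 1.0111; -1 -0.0107 -0.1223 0.0000 0 0 1.1556; -1 -0.0042 -0.1368 0.0000 0 0 1.3000; -1 0.0039 -0.1504 0.0000 0 0 1.4444
```

View pics/q.png

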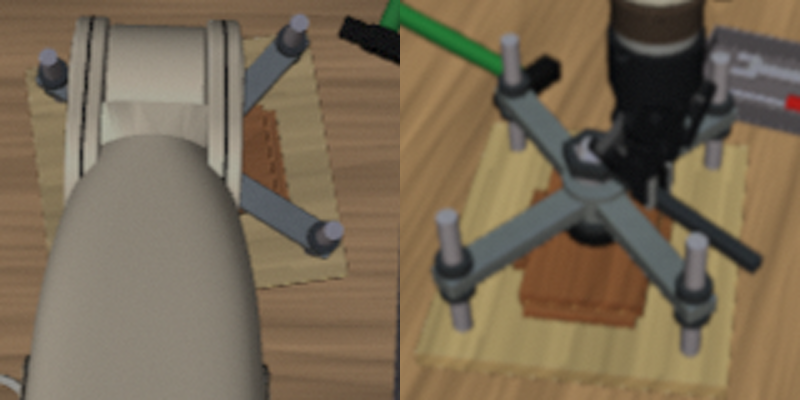

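The side view shows the ring fully over the head, with the handle clear of the front-left post. Next I'll back off the play, lift, swing back 60° and reseat.

```bash
python3 sw.py -28 -24 1;python3 sw.py -28 16 10; python3 sw.py 16 36 3
```

```text
-1 -0.0043 -0.0088 0.0000 0 0 0.0889
-1 -0.0047 -0.0097 0.0000 0 0 0.0978; -1 -0.0086 -0.0197 0.0000 0 0 0.1956; -1 -0.0117 -0.0300 0.0000 0 0 0.2933; -1 -0.0141 -0.0405 0.0000 0 0 0.3911; -1 -0.0156 -0.0511 0.0000 0 0 0.4889; -1 -0.0163 -0.0618 0.0000 0 0 0.5867; -1 -0.0162 -0.0726 0.0000 0 0 0.6844; -1 -0.0153 -0.0833 0.0000 0 0 0.7822; -1 -0.0135 -0.0939 0.0000 0 0 0.8800; -1 -0.0110 -0.1043 0.0000 0 0 0.9778
-1 0.0054 -0.0154 0.0000 0 0 0.1481; -1 0.0125 -0.0300 0.0000 0 0 0.2963; -1 0.0213 -0.0437 0.0000 0 0 0.4444
```

>>> {"api": "step_arm", "payload": {"targets": "-1 -0.0043 -0.0088 0 0 0 0.089; -1 -0.0043 -0.0088 0.02 0 0 0.089; -1 -0.0043 -0.0088 0.045 0 0 0.089; -1 -0.0043 -0.0088 0.056 0 0 0.089; -1 -0.0117 -0.03 0.056 0 0 0.2; -1 -0.0141 -0.0405 0.056 0 0 0.35; -1 -0.0163 -0.0618 0.056 0 0 0.5; -1 -0.0162 -0.0726 0.056 0 0 0.65; -1 -0.0153 -0.0833 0.056 0 0 0.78; -1 -0.0135 -0.0939 0.056 0 0 0.88"}}

```text
clock: 9.27
eef_pos: [0.5287, -0.0626, 0.1462]
tool_rot: [-0.103, 0.995, -0.0, -0.003]
ft_force: [0.8, -0.0, -3.5]
grip_width: 0.0121
grasp_force: 60.1
```

```bash
python3 -c "
from lib import *
st()"; python3 sw.py 11.6 36 4
```

```text
t 9.27 tcp [ 0.5287 -0.0626  0.1462] yawy 101.82 z [-0.005 -0.001 -1.   ] F [ 0.8 -0.  -3.5] M [-0.02  0.03  0.  ] axisT 0.02 w 0.0121 gf 60.1 q [-0.12  0.36 -0.06  1.16 -0.   -0.32]
-1 0.0038 -0.0144 0.0000 0 0 0.1356; -1 0.0090 -0.0283 0.0000 0 0 0.2711; -1 0.0158 -0.0416 0.0000 0 0 0.4067; -1 0.0239 -0.0541 0.0000 0 0 0.5422
```

>>> {"api": "step_arm", "payload": {"targets": "-1 0.004 -0.0144 0 0 0 0.136; -1 0.009 -0.0283 0 0 0 0.271; -1 0.0158 -0.0416 0 0 0 0.407; -1 0.0236 -0.053 0 0 0 0.54; -1 0.0236 -0.053 0 0 0 0.54; -1 0.0236 -0.053 -0.008 0 0 0.54; -1 0.0236 -0.053 -0.014 0 0 0.54; -1 0.0236 -0.053 -0.018 0 0 0.54; -1 0.0236 -0.053 -0.018 0 0 0.54"}}

```text
clock: 10.02
eef_pos: [0.542, -0.0882, 0.1383]
tool_rot: [-0.308, 0.951, 0.0, -0.001]
ft_force: [-2.2, -1.2, -0.1]
grip_width: 0.012
grasp_force: 60.6
```

```bash
python3 -c "
from lib import *
st()"
```

```text
t 10.02 tcp [ 0.542  -0.0882  0.1383] yawy 125.84 z [-0.001 -0.    -1.   ] F [-2.2 -1.2 -0.1] M [-0.07  0.13  0.02] axisT 0.01 w 0.012 gf 60.6 q [-0.16  0.39 -0.03  1.15 -0.   -0.79]
```

>>> {"api": "step_arm", "payload": {"targets": "-1 0 0 -0.003 0 0 0.01; -1 0.001 0 -0.007 0 0 0.02; -1 0.001 0 -0.01 0 0 0.02; -1 0.001 0 -0.01 0 0 0.02"}}

```text
clock: 10.35
eef_pos: [0.5436, -0.0884, 0.1333]
tool_rot: [-0.315, 0.949, -0.0, 0.0]
ft_force: [0.7, -1.7, -2.1]
grip_width: 0.0125
grasp_force: 60.3
```

```bash
python3 -c "
from lib import *
st()"
```

```text
t 10.35 tcp [ 0.5436 -0.0884  0.1333] yawy 126.77 z [ 0. -0. -1.] F [ 0.7 -1.7 -2.1] M [-0.32 -0.26 -0.15] axisT -0.03 w 0.0125 gf 60.3 q [-0.16  0.4  -0.03  1.14 -0.   -0.8 ]
```

>>> {"api": "step_arm", "payload": {"targets": "-1 0 0 -0.006 0 0 0; -1 0 0 -0.012 0 0 0; -1 0 0 -0.018 0 0 0; -1 0 0 -0.023 0 0 0; -1 0 0 -0.026 0 0 0; -1 0 0 -0.026 0 0 0"}}

```text
clock: 10.85
eef_pos: [0.5432, -0.0887, 0.1217]
tool_rot: [-0.315, 0.949, -0.0, 0.0]
ft_force: [-3.1, -3.5, 3.6]
grip_width: 0.012
grasp_force: 61.1
```

```bash
python3 -c "
from lib import *
st()"; python3 sw.py 36.8 24 3; python3 sw.py 24 16 2;  python3 sw.py 16 8 2; python3 sw.py 8 0 2
```

```text
t 10.85 tcp [ 0.5432 -0.0887  0.1217] yawy 126.76 z [ 0.001 -0.001 -1.   ] F [-3.1 -3.5  3.6] M [-0.39  0.17 -0.11] axisT -0.04 w 0.012 gf 61.1 q [-0.16  0.41 -0.05  1.11 -0.   -0.8 ]
-1 -0.0059 0.0086 0.0000 0 0 -0.0948; -1 -0.0112 0.0176 0.0000 0 0 -0.1896; -1 -0.0158 0.0269 0.0000 0 0 -0.2844
-1 -0.0037 0.0091 0.0000 0 0 -0.0889; -1 -0.0067 0.0184 0.0000 0 0 -0.1778
-1 -0.0024 0.0095 0.0000 0 0 -0.0889; -1 -0.0041 0.0191 0.0000 0 0 -0.1778
-1 -0.0010 0.0097 0.0000 0 0 -0.0889; -1 -0.0014 0.0195 0.0000 0 0 -0.1778
```

>>> {"api": "step_arm", "payload": {"targets": "-1 -0.007 0.008 0 0 0 -0.095; -1 -0.012 0.017 0 0 0 -0.19; -1 -0.0165 0.0265 -0.0006 0 0 -0.284; -1 -0.0165 0.0265 -0.0006 0 0 -0.284; -1 -0.0165 0.0265 -0.0006 0 0 -0.284"}}

```text
clock: 11.27
eef_pos: [0.5356, -0.0755, 0.1213]
tool_rot: [-0.209, 0.978, -0.001, 0.001]
ft_force: [-2.1, -4.0, 5.3]
grip_width: 0.0121
grasp_force: 61.4
```

```bash
python3 -c "
from lib import *
st()"
```

```text
t 11.27 tcp [ 0.5356 -0.0755  0.1213] yawy 114.08 z [ 0.002 -0.001 -1.   ] F [-2.1 -4.   5.3] M [-0.6  -0.08 -0.3 ] axisT -0.11 w 0.0121 gf 61.4 q [-0.14  0.39 -0.08  1.1  -0.   -0.56]
```

>>> {"api": "step_arm", "payload": {"targets": "-1 -0.0045 0.008 0 0 0 -0.089; -1 -0.0075 0.0168 -0.0006 0 0 -0.178; -1 -0.0075 0.0168 -0.0006 0 0 -0.178; -1 -0.0075 0.0168 -0.0006 0 0 -0.178"}}

```text
clock: 11.6
eef_pos: [0.5324, -0.0665, 0.1211]
tool_rot: [-0.14, 0.99, -0.0, 0.001]
ft_force: [-1.0, -1.8, 6.2]
grip_width: 0.0122
grasp_force: 61.3
```

```bash
python3 -c "
from lib import *
st()"
```

```text
t 11.6 tcp [ 0.5324 -0.0665  0.1211] yawy 106.1 z [ 0.003  0.    -1.   ] F [-1.  -1.8  6.2] M [-0.37 -0.32 -0.28] axisT -0.18 w 0.0122 gf 61.3 q [-0.12  0.38 -0.09  1.09  0.   -0.41]
```

>>> {"api": "step_arm", "payload": {"targets": "-1 -0.0024 0.0095 0 0 0 -0.089; -1 -0.0041 0.0191 -0.0006 0 0 -0.178; -1 -0.0041 0.0191 -0.0006 0 0 -0.178; -1 -0.0041 0.0191 -0.0006 0 0 -0.178"}}

```text
clock: 11.93
eef_pos: [0.5304, -0.057, 0.1208]
tool_rot: [-0.071, 0.998, -0.0, 0.001]
ft_force: [-0.0, -2.4, 5.2]
grip_width: 0.0119
grasp_force: 61.3
```

```bash
python3 -c "
from lib import *
st()"
```

```text
t 11.93 tcp [ 0.5304 -0.057   0.1208] yawy 98.09 z [ 0.003 -0.    -1.   ] F [-0.  -2.4  5.2] M [-0.48 -0.43 -0.27] axisT -0.11 w 0.0119 gf 61.3 q [-0.11  0.38 -0.1   1.09  0.   -0.25]
```

>>> {"api": "step_arm", "payload": {"targets": "-1 -0.001 0.0097 0 0 0 -0.089; -1 -0.0014 0.0195 -0.0006 0 0 -0.178; -1 -0.0014 0.0195 -0.0006 0 0 -0.178; -1 -0.0014 0.0195 -0.0006 0 0 -0.178"}}

```text
clock: 12.27
eef_pos: [0.5298, -0.0473, 0.1205]
tool_rot: [-0.001, 1.0, -0.0, 0.002]
ft_force: [-0.7, -2.8, 5.6]
grip_width: 0.0121
grasp_force: 61.3
```

```bash
python3 -c "
from lib import *
st()"; python3 sw.py 0 -7 2;python3 sw.py -7 -14 2;python3 sw.py -14 -21 2;python3 sw.py -21 -28 2
```

```text
t 12.27 tcp [ 0.5298 -0.0473  0.1205] yawy 90.08 z [ 0.003 -0.    -1.   ] F [-0.7 -2.8  5.6] M [-0.46 -0.34 -0.33] axisT -0.13 w 0.0121 gf 61.3 q [-0.09  0.37 -0.11  1.09  0.   -0.09]
-1 0.0003 0.0085 0.0000 0 0 -0.0778; -1 0.0010 0.0171 0.0000 0 0 -0.1556
-1 0.0013 0.0085 0.0000 0 0 -0.0778; -1 0.0031 0.0168 0.0000 0 0 -0.1556
-1 0.0023 0.0082 0.0000 0 0 -0.0778; -1 0.0051 0.0163 0.0000 0 0 -0.1556
-1 0.0033 0.0079 0.0000 0 0 -0.0778; -1 0.0071 0.0156 0.0000 0 0 -0.1556
```

>>> {"api": "step_arm", "payload": {"targets": "-1 0.0003 0.0085 0 0 0 -0.078; -1 0.001 0.0171 -0.0006 0 0 -0.156; -1 0.001 0.0171 -0.0006 0 0 -0.156; -1 0.001 0.0171 -0.0006 0 0 -0.156"}}

```text
clock: 12.6
eef_pos: [0.5304, -0.0389, 0.1203]
tool_rot: [0.061, 0.998, -0.0, 0.002]
ft_force: [-1.3, -3.0, 6.4]
grip_width: 0.0122
grasp_force: 61.4
```

```bash
python3 -c "
from lib import *
st()"
```

```text
t 12.6 tcp [ 0.5304 -0.0389  0.1203] yawy 83.06 z [ 0.003 -0.    -1.   ] F [-1.3 -3.   6.4] M [-0.58 -0.41 -0.23] axisT -0.02 w 0.0122 gf 61.4 q [-0.07  0.37 -0.11  1.08 -0.    0.05]
```

>>> {"api": "step_arm", "payload": {"targets": "-1 0.0013 0.0085 -0.0003 0 0 -0.078; -1 0.0013 0.0085 -0.0003 0 0 -0.078; -1 0.0013 0.0085 -0.0003 0 0 -0.078"}}

```text
clock: 12.85
eef_pos: [0.531, -0.0349, 0.1202]
tool_rot: [0.091, 0.996, -0.0, 0.002]
ft_force: [-0.6, -2.0, 6.9]
grip_width: 0.0123
grasp_force: 61.4
```

```bash
python3 -c "
from lib import *
st()"
```

```text
t 12.85 tcp [ 0.531  -0.0349  0.1202] yawy 79.55 z [ 0.003 -0.001 -1.   ] F [-0.6 -2.   6.9] M [-0.73 -0.33 -0.22] axisT -0.07 w 0.0123 gf 61.4 q [-0.07  0.37 -0.11  1.08 -0.    0.12]
```

>>> {"api": "step_arm", "payload": {"targets": "-1 0.0018 0.0083 -0.0003 0 0 -0.078; -1 0.0041 0.0165 -0.0006 0 0 -0.156; -1 0.0041 0.0165 -0.0006 0 0 -0.156; -1 0.0041 0.0165 -0.0006 0 0 -0.156"}}

```text
clock: 13.18
eef_pos: [0.5329, -0.0272, 0.12]
tool_rot: [0.152, 0.988, -0.001, 0.002]
ft_force: [-1.0, -5.2, 8.1]
grip_width: 0.0124
grasp_force: 61.5
```

```bash
python3 -c "
from lib import *
st()"
```

```text
t 13.18 tcp [ 0.5329 -0.0272  0.12  ] yawy 72.56 z [ 0.003 -0.002 -1.   ] F [-1.  -5.2  8.1] M [-1.15 -0.27  0.06] axisT 0.43 w 0.0124 gf 61.5 q [-0.05  0.38 -0.1   1.09 -0.    0.25]
```

>>> {"api": "step_arm", "payload": {"targets": "-1 0 0 0 0 0 0; -1 0 0 0 0 0 0; -1 0 0 0 0 0 0"}}

```text
clock: 13.43
eef_pos: [0.5329, -0.0272, 0.12]
tool_rot: [0.152, 0.988, -0.001, 0.002]
ft_force: [-2.1, -4.4, 7.3]
grip_width: 0.0119
grasp_force: 61.5
```

```bash
python3 -c "
from lib import *
for i in range(3): st(); bot.camera('top')"
```

```text
t 13.43 tcp [ 0.5329 -0.0272  0.12  ] yawy 72.56 z [ 0.003 -0.002 -1.   ] F [-2.1 -4.4  7.3] M [-1.14 -0.19  0.12] axisT 0.46 w 0.0119 gf 61.5 q [-0.05  0.38 -0.1   1.09 -0.    0.25]
t 13.48 tcp [ 0.5329 -0.0272  0.12  ] yawy 72.56 z [ 0.003 -0.002 -1.   ] F [-1.9 -4.3  7.9] M [-1.15 -0.24  0.1 ] axisT 0.43 w 0.012 gf 61.5 q [-0.05  0.38 -0.1   1.09 -0.    0.25]
t 13.53 tcp [ 0.5329 -0.0272  0.12  ] yawy 72.56 z [ 0.003 -0.002 -1.   ] F [-1.6 -3.3  7.3] M [-1.21 -0.23  0.08] axisT 0.33 w 0.012 gf 61.5 q [-0.05  0.38 -0.1   1.09 -0.    0.25]
```

>>> {"api": "step_arm", "payload": {"targets": "-1 0.001 0.003 0 0 0 -0.028; -1 0.002 0.0058 -0.0002 0 0 -0.056; -1 0.002 0.0058 -0.0002 0 0 -0.056; -1 0.002 0.0058 -0.0002 0 0 -0.056; -1 0.002 0.0058 -0.0002 0 0 -0.056"}}

```text
clock: 14.0
eef_pos: [0.5337, -0.025, 0.12]
tool_rot: [0.173, 0.985, -0.002, 0.002]
ft_force: [-1.6, -6.3, 7.4]
grip_width: 0.012
grasp_force: 61.7
```

```bash
python3 -c "
from lib import *
for i in range(4): st(); bot.camera('top')"
```

```text
t 14.0 tcp [ 0.5337 -0.025   0.12  ] yawy 70.07 z [ 0.003 -0.004 -1.   ] F [-1.6 -6.3  7.4] M [-1.53 -0.09  0.45] axisT 0.91 w 0.012 gf 61.7 q [-0.04  0.38 -0.1   1.09 -0.    0.3 ]
t 14.05 tcp [ 0.5337 -0.025   0.1199] yawy 70.06 z [ 0.002 -0.004 -1.   ] F [-1.6 -6.2  7.4] M [-1.52 -0.13  0.39] axisT 0.83 w 0.0119 gf 61.7 q [-0.04  0.38 -0.1   1.09 -0.    0.3 ]
t 14.1 tcp [ 0.5337 -0.025   0.1199] yawy 70.06 z [ 0.002 -0.004 -1.   ] F [-1.8 -6.1  8.2] M [-1.52 -0.06  0.4 ] axisT 0.84 w 0.012 gf 61.7 q [-0.04  0.38 -0.1   1.09 -0.    0.3 ]
t 14.15 tcp [ 0.5337 -0.025   0.12  ] yawy 70.07 z [ 0.003 -0.004 -1.   ] F [-1.1 -6.5  7.6] M [-1.55 -0.07  0.41] axisT 0.87 w 0.0121 gf 61.7 q [-0.04  0.38 -0.1   1.09 -0.    0.3 ]
```

The settled torque is about 0.85 N m, which is firm and below the bruising level. I'll back off within the play so the head isn't turned.

>>> {"api": "step_arm", "payload": {"targets": "-1 -0.0018 -0.006 0 0 0 0.055; -1 -0.0037 -0.0117 0.001 0 0 0.111; -1 -0.0037 -0.0117 0.001 0 0 0.111"}}

```text
clock: 14.45
eef_pos: [0.532, -0.0298, 0.1201]
tool_rot: [0.13, 0.991, -0.0, 0.001]
ft_force: [-0.0, -2.4, 6.1]
grip_width: 0.0121
grasp_force: 61.3
```

```bash
python3 -c "
from lib import *
st()"
```

```text
t 14.45 tcp [ 0.532  -0.0298  0.1201] yawy 75.02 z [ 0.003 -0.001 -1.   ] F [-0.  -2.4  6.1] M [-0.77 -0.52 -0.08] axisT 0.08 w 0.0121 gf 61.3 q [-0.06  0.38 -0.11  1.09 -0.    0.21]
```

>>> {"api": "step_arm", "payload": {"targets": "-1 0 0 0.02 0 0 0; -1 0 0 0.05 0 0 0; -1 0 0 0.1 0 0 0; -1 0 0 0.15 0 0 0; -1 0 0 0.16 0 0 0; -1 0 0.06 0.16 0 0 0.1; -1 0 0.13 0.16 0 0 0.2; -1 -0.02 0.2 0.16 0 0 0.28; -1 -0.03 0.27 0.16 0 0 0.31; -1 -0.04 0.34 0.16 0 0 0.318"}}

```text
clock: 15.28
eef_pos: [0.5084, 0.1425, 0.1966]
tool_rot: [0.006, 1.0, 0.0, -0.003]
ft_force: [0.6, 0.3, -4.6]
grip_width: 0.0123
grasp_force: 60.1
```

```bash
python3 -c "
from lib import *
st()
S=bot.camera('side')[:,:,::-1];T=bot.camera('top')[:,:,::-1]
cv2.imwrite('pics/r.png',S)
"
```

```text
t 15.28 tcp [0.5084 0.1425 0.1966] yawy 89.29 z [-0.005  0.    -1.   ] F [ 0.6  0.3 -4.6] M [-0.01 -0.05  0.03] axisT -0.11 w 0.0123 gf 60.1 q [0.27 0.32 0.02 1.28 0.   0.28]
```

>>> {"api": "step_arm", "payload": {"targets": "-1 -0.01 0.07 0 0 0 0; -1 -0.02 0.14 0 0 0 0; -1 -0.03 0.21 0 0 0 0; -1 -0.035 0.28 0 0 0 0; -1 -0.04 0.35 0 0 0 0; -1 -0.04 0.4 0 0 0 0; -1 -0.04 0.4 -0.05 0 0 0; -1 -0.04 0.4 -0.1 0 0 0; -1 -0.04 0.4 -0.15 0 0 0; -1 -0.04 0.4 -0.18 0 0 0"}}

```text
clock: 16.22
eef_pos: [0.4876, 0.3393, 0.1036]
tool_rot: [0.006, 1.0, -0.002, -0.004]
ft_force: [-1.8, -0.0, -4.1]
grip_width: 0.0119
grasp_force: 60.4
```

```bash
python3 -c "
from lib import *
st()"
```

```text
t 16.22 tcp [0.4876 0.3393 0.1036] yawy 89.28 z [-0.008 -0.004 -1.   ] F [-1.8 -0.  -4.1] M [-0.02  0.11  0.02] axisT 0.72 w 0.0119 gf 60.4 q [0.61 0.51 0.06 1.13 0.   0.62]
```

>>> {"api": "step_arm", "payload": {"targets": "-1 0.005 0 -0.05 0 0 0; -1 0.005 0 -0.1 0 0 0; -1 0.005 0 -0.14 0 0 0; -1 0.005 0 -0.165 0 0 0; -1 0.005 0 -0.18 0 0 0; -1 0.005 0 -0.18 0 0 0; -1 0.005 0 -0.18 0 0 0"}}

```text
clock: 16.8
eef_pos: [0.4926, 0.3402, 0.0181]
tool_rot: [0.007, 1.0, -0.001, -0.001]
ft_force: [-0.4, -0.5, -3.6]
grip_width: 0.0118
grasp_force: 61.2
```

```bash
python3 -c "
from lib import *
st()"
```

```text
t 16.8 tcp [0.4926 0.3402 0.0181] yawy 89.22 z [-0.002 -0.001 -1.   ] F [-0.4 -0.5 -3.6] M [-0.01  0.1  -0.04] axisT 0.17 w 0.0118 gf 61.2 q [ 0.6   0.6  -0.03  0.94 -0.    0.62]
```

>>> {"api": "step_arm", "payload": {"targets": "-1 0 0 -0.008 0 0 0; -1 0 0 -0.014 0 0 0; -1 0 0 -0.019 0 0 0; -1 0 0 -0.022 0 0 0; -1 0 0 -0.022 0 0 0; -1 0 0 -0.022 0 0 0"}}

```text
clock: 17.3
eef_pos: [0.4936, 0.3412, 0.0089]
tool_rot: [0.007, 1.0, 0.0, 0.0]
ft_force: [-3.9, -0.4, 4.4]
grip_width: 0.0117
grasp_force: 62.0
```

```bash
python3 -c "
from lib import *
st()"
```

```text
t 17.3 tcp [0.4936 0.3412 0.0089] yawy 89.23 z [ 0.001  0.001 -1.   ] F [-3.9 -0.4  4.4] M [-0.01  0.23 -0.04] axisT 1.5 w 0.0117 gf 62.0 q [ 0.6   0.61 -0.04  0.92  0.    0.62]
```

>>> {"api": "step_arm", "payload": {"targets": "-1 0 0 -0.003 0 0 0; -1 0 0 -0.003 0 0 0; -0.5 0 0 -0.002 0 0 0; -0.3 0 0 -0.002 0 0 0; 0 0 0 -0.002 0 0 0; 0 0 0 -0.002 0 0 0; 0.3 0 0 0 0 0 0; 0.3 0 0 0 0 0 0"}}

```text
clock: 17.97
eef_pos: [0.4935, 0.3407, 0.0079]
tool_rot: [0.007, 1.0, -0.0, 0.0]
ft_force: [0.2, -0.7, 0.2]
grip_width: 0.0556
grasp_force: 0.0
```

>>> {"api": "step_arm", "payload": {"targets": "0.3 0 0 0.01 0 0 0; 0.3 0 0 0.05 0 0 0; 0.3 0 0 0.12 0 0 0; 0.3 0 0 0.2 0 0 0; 0.3 0 0 0.28 0 0 0; 0.3 -0.05 0.05 0.3 0 0 0; 0.3 -0.1 0.1 0.3 0 0 0; 0.3 -0.15 0.15 0.3 0 0 0; 0.3 -0.15 0.15 0.3 0 0 0"}}

```text
clock: 18.72
eef_pos: [0.4144, 0.4199, 0.1592]
tool_rot: [0.004, 1.0, 0.002, -0.0]
ft_force: [0.1, -0.1, 0.2]
grip_width: 0.0556
grasp_force: 0.0
```

```bash
python3 - <<'E'
from lib import *
st()
T=bot.camera("top")[:,:,::-1];S=bot.camera("side")[:,:,::-1]
c=lambda I,x,y,w,h:cv2.resize(I[y:y+h,x:x+w],(400,600),interpolation=cv2.INTER_CUBIC)
cv2.imwrite("pics/z.png",np.hstack([c(T,130,170,80,120),cv2.resize(S,(400,600))]))
E
```

```text
t 18.72 tcp [0.4144 0.4199 0.1592] yawy 89.59 z [-0.001  0.003 -1.   ] F [ 0.1 -0.1  0.2] M [ 0.   -0.03 -0.05] axisT -0.07 w 0.0556 gf 0.0 q [0.79 0.45 0.12 1.24 0.   0.8 ]
```

View pics/z.png

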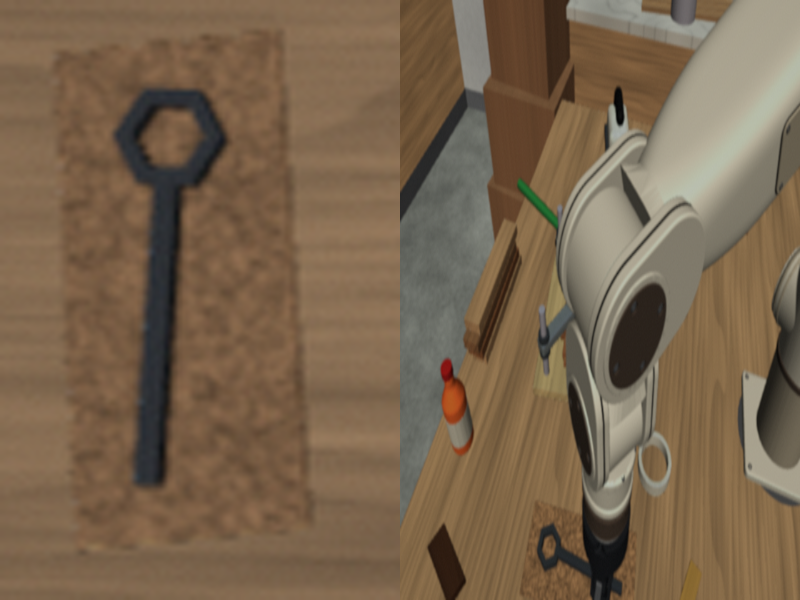

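The top crop shows the spanner lying flat along the mat, with the ring at (170,138) and the handle end at (148,485). The fingers are clear of it. I'll hand in.

```bash
python3 -c "
from workcell import bot
print(bot.job_done())"
```

```text
the job is handed in; nothing more can be done
None
```

The screw was tightened in two swings to about 0.85 N m (felt at the spanner, roughly 65 to 70 N on the panel), the spanner is back flat on the cork mat, and the job was handed in at about 19 s; no verdict came back.

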